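# Put the printing stamp back in its case and ease the sprung lid shut

### The arm

A 6-joint arm with a two-finger parallel gripper is mounted at the origin on the work surface. World frame = base frame: x ahead of the robot, y to its left, z up, the work surface at z = 0. Lengths are in mm, angles in rad, forces in N, time in s.
With the tool pointing down it reaches from about 250 to 800 mm from the base axis. Payload 3.9 kg.
Tool frame: the origin (TCP) lies between the finger pads; the fingertips stand 14 mm ahead of it and the grasp point (between the pads) lies 5 mm behind it (arm.nose_length is the distance from the TCP to the fingertips, in mm); z points along the fingers, x is the direction in which the jaws open and shut, and the axes are right-handed (so a half turn about z gives the same grasp; the last joint's range is limited). The gripper opens to 85 mm and grips with 20 to 120 N. Pads are 22 mm wide; open, the fingers measure 114 mm over their backs; the gripper's body (76 mm by 85 mm) begins 54 mm behind the grasp point. The pads swing forward as they close: fully open they stand 13 mm farther back than shut.
Start: joints at [-1.163, 0.26, -0.138, 1.173, 0, 1.571], TCP at [208.205, -481.94, 245.304] pointing down, gripper open.
Joint ranges: [-2.78, 2.78], [-0.83, 1.72], [-1.28, 1.37], [-1.9, 2.12], [-1.57, 1.48], [-3.14, 3.14]. Speed limits (rad/s): [2.57, 2.57, 3.14, 3.14, 3.14, 3.14].

### API

Orientations are given as a unit quaternion [w, x, y, z].
In Python, from workcell import readout, capture, arm, boxes_of, silhouettes gives the robot as it stands.
- The arm moves only by the tool apply_moves, never from a script. Its argument "moves" is a list of rows, each an object with "delta_pos": the shift along the tool's x, y, z in mm, a list of three; "roll": the turn about the tool's z in degrees; "jaw": the closure in counts, from 0 (fully open) to 255 (shut). In form: [{"delta_pos": [dx, dy, dz], "roll": roll, "jaw": jaw}, ...]. A call has 1 to 10 rows; each row is the pose to reach, as a shift and turn from the pose commanded when the call began, along the tool's axes at that moment; what a row does not reach only later rows make up. A row lasts 1/12 s, in which the tool goes at most 41.7 mm and 7.16 degrees, less where a joint would pass 70% of its speed; a pose out of reach is approached as far as the arm can. A call with a gripper value outside its range is refused whole. The fingers move at their own pace and stop on an object; "force" is the grip in N (left out, the last holds). Time passes only in rows, so rows that repeat a pose let the fingers close. It gives the time, the measured TCP pose, the force and the opening at its end, in the units of the state.
- readout.state(): the state, without advancing time (a new reading comes with each control period).
- capture(name): name is "scene" or "top" or "wrist"; returns a dict with "frame" (480x640x3 uint8, red, green, blue), "mtx" (3x3 intrinsics, pixels), "camera_from_world" (4x4, takes a point from world to camera coordinates). Camera axes: x right, y down, z forward; pixel columns grow to the right and rows downward; lengths in mm; the calibration is good to about 2 mm. A picture is of the moment at which its call begins. There is no depth.
- arm.hand_in(): hands the job in, once; it reports no verdict.
Trained networks look in the newest picture that a camera, given by its name, has taken for a name from the list of things; names that differ only in an ending like _2 or _b are one class to them, and where a whole thing is asked for, a point or a joint stands for the part that bears it (a point fixed in the world has none). Each returns a list of dicts, best first, with "p" (0 to 1); they miss things now and then, are a little off and sometimes report something else, mostly with a low value. They report only what shows in the picture. A call takes as long as a camera call. They do not tell look-alikes from the thing itself.
- boxes_of(camera, label): "position" ([x, y, z] in mm, in the coordinates of the camera as it stood for that picture, good to about 4 mm: the middle of the surface that is visible of it).
- silhouettes(camera, label): "region" (480x640 bool, what is visible of it).
The state is a dict: "clock": time; "joints": joint angles; "joint_velocities": joint speeds; "effort": joint torques, N m; "tool_pos": TCP position; "orientation": TCP orientation; "ft_force": force on the tool from outside, world axes, zero at the start; "wrist_torque": the same for the moment, N m; "finger_gap": opening from 0.0 (shut) to 1.0 (fully open).
Only numpy, scipy, OpenCV 4.12 (cv2) and the standard library are available. Lean on these libraries where they do the work, as an engineer would, in place of code of your own. Each camera call takes 0.05 s, during which the arm holds its last target. There are 200 camera calls.

### The job

Take the oblong printing stamp off the sloping drying stand and set it down, printing face down, in its own oblong pocket of the open wooden stamp case. Then take the case's sprung lid by its bar and ease it gently all the way shut, without letting it slam. Leave the other stamps, the jar and the brush pot as they are.

Things in the scene. Friction and masses are not known exactly. Their poses are not given: they have to be found in the camera images.
- stamp_centre (a point): Centre (32 mm above the printing face) of the loose oblong stamp: dark block 60 (its x) x 76 (y) x 24 mm, face below; on top an upright flat wooden grip 22 mm thick (y), 46 long (x), 24 to 64 mm above the face. About 0.13 kg. It starts leaning on the stand: its x points up the slope, its z (own up) leans 0.6 rad towards the stand's low side. A half turn about z is the same.
- stamp: The oblong stamp itself; its origin is the middle of its printing face.
- stand_rest (a point): Fixed plywood drying stand: board 150 mm long, 170 mm wide, sloping 0.6 rad (34 degrees), rising along the stand's +x (roughly away from the robot), with a 12 mm ledge along its low edge. The point lies on the board at mid-width where a stamp rests, 39 mm above the table. Axes level, y along the ledge. The stamp sits up to 40 mm to either side of it.
- hinge (a point): Middle of the lid's hinge axis, 89 mm above the table; axes are the case's, the hinge runs along y. Fixed open wooden case 136 (x) x 304 (y) mm, walls 85 mm high, 6 mm thick; the hinge is on its +x long wall, roughly the robot's left, so the case's middle is 68 mm away along -x. Three plywood inserts, each with one pocket, lie on its floor side by side along y.
- lid (a joint): Lid angle in rad: 0 shut (level), 2.2 open at its stop. Plate 136 x 304 x 8 mm, 0.5 kg in all. It starts open at about 2.2, leaning back, and stays there by its weight. Below about 2.0 rad a spring and its weight pull it shut (0.5 N m near shut, 2.6 N at the bar): let go, it slams.
- lid_bar (a point): Middle of the lid's handle: round steel bar 12 mm thick, 110 mm long, parallel to the hinge, 186 mm from its axis and 50 mm beyond the lid's free edge, on a rod at each end (98 mm clear between), so a finger fits between bar and lid. At lid angle q it is at hinge - 0.186 cos(q) along the case's x, + 0.186 sin(q) in height. Its axes turn with the lid.
- pocket_oblong (a point): Middle of the floor of the oblong stamp's own pocket, 12 mm above the table, axes as the case's. Rectangle 84 (x) x 68 (y) mm, 12 mm deep, in an insert 120 x 96 x 18 mm. The stamp's y (76 mm) goes along the pocket's x (84 mm). Which of the three inserts stands where varies.
- pocket_round (a point): Middle of the floor of the empty round pocket (84 mm across, 12 mm deep) that belongs to the round stamp. It stays empty.
- pocket_long (a point): Middle of the floor of the long narrow pocket, 108 (x) x 48 (y) mm, 12 mm deep; it holds the long stamp.
- stamp_long_centre (a point): Centre, half-way up, of the loose long stamp in its pocket: block 100 x 40 x 24 mm with a grip, 64 mm high in all. Leave it alone.
- stamp_round_centre (a point): Centre, half-way up, of the loose round stamp, 76 mm across, 64 mm high with its grip, standing on a white inking slab 100 x 100 x 6 mm. In use: leave it alone.
- jar_centre (a point): Loose paint jar, 68 mm across, 100 mm high. Point half-way up. Leave it alone.
- pot_centre (a point): Loose white brush pot, 76 mm across, 95 mm high, with brushes up to 180 mm. Point 50 mm up. Leave it alone.
There are look-alikes about, which are no part of the job. Leave any blue or pink look-alike of the stamp alone.

How it is judged (in metres and radians):
On the way, in this order (a step that is already met when the one before it is completed fails the run):
1. the oblong stamp stands released in its own pocket, with the lid still open (horizontal distance between stamp_centre and pocket_oblong below 0.01 m and z of stamp_centre in the frame of pocket_oblong below 0.036 m and angle between stamp_centre's own z axis and vertical below 0.08 rad and contact force between the fingers and stamp below 0.1 N and value of joint lid above 1.2 rad), for 0.2 s.
2. the lid is fully shut (value of joint lid below 0.03 rad), for 0.2 s.
At the end, for the whole second after the job is handed in: The oblong stamp stands upright (0.08 rad) on the floor of its own pocket (centre within 10 mm, at most 4 mm high), released and at rest; the lid is shut within 0.03 rad; the round stamp, long stamp, jar and brush pot are within 25 mm of their starts (horizontal distance between stamp_centre and pocket_oblong below 0.01 m and z of stamp_centre in the frame of pocket_oblong below 0.036 m and angle between stamp_centre's own z axis and vertical below 0.08 rad and contact force between the fingers and stamp below 0.1 N and value of joint lid below 0.03 rad and linear speed of stamp below 0.02 m/s and distance of each of stamp_round_centre, stamp_long_centre, jar_centre, pot_centre from where it was at the start of the episode below 0.025 m); the robot touches nothing.
It fails at once if the lid falls or is thrown shut faster than 2.5 rad/s (0.45 m/s at the bar; about the speed after a free fall of 12 mm at the bar) (velocity of joint lid below -2.5 rad/s).
It fails at once if the stamp is dropped into the case from more than about 20 mm (horizontal distance between stamp_centre and pocket_oblong below 0.04 m and linear speed of stamp above 0.65 m/s and contact force between the fingers and stamp below 0.1 N).
It fails at once if the round stamp, the long stamp, the jar or the brush pot is moved by more than 25 mm (distance of any of stamp_round_centre, stamp_long_centre, jar_centre, pot_centre from where it was at the start of the episode above 0.025 m).
It also fails if it takes over 62 s, if anything falls off the work surface, if the arm or the gripper's body presses on something with over 40 N, if the wrist force passes 120 N, or if a joint passes its speed limit or range.

## Working session

There is one attempt and no reset: what is moved stays moved. The work goes in short steps, Python scripts to look and compute and a tool call to move; the robot and the scene stay as the last step left them, time stands still between calls to the robot, and variables do not carry over. Pictures are saved under pics/ and viewed, about 8 in all and at most 12, crops included, and the job is handed in when it is done.

Besides the shell and the picture viewer there is one more tool, called after ">>>" by a JSON object that holds its "op" and its "data", one argument or row to a line. apply_moves: Moves the arm, as the interface text tells. Its arguments: {"type":"object","properties":{"moves":{"type":"array","items":{"type":"object","properties":{"delta_pos":{"type":"array","items":{"type":"number"}},"roll":{"type":"number"},"jaw":{"type":"number"}}}},"force":{"type":"number"}},"required":["moves"]}

```bash
mkdir -p pics
cat > h.py <<'E'
import numpy as np, cv2
from workcell import readout, capture, arm, boxes_of, silhouettes
def world(c,p):
    return (np.linalg.inv(c["camera_from_world"])@np.r_[p,1])[:3]
def pix(c,P):
    q=(c["camera_from_world"]@np.r_[P,1])[:3]; u=c["mtx"]@q; return u[:2]/u[2]
def ray_z(c,uv,z):
    T=np.linalg.inv(c["camera_from_world"]); d=T[:3,:3]@np.linalg.inv(c["mtx"])@np.r_[uv,1]; o=T[:3,3]
    return o+d*(z-o[2])/d[2]
def save(c,n): cv2.imwrite(f"pics/{n}.png",c["frame"][:,:,::-1])
E
python3 - <<'E'
from h import *
print(readout.state())
for n in ["scene","top"]:
    c=capture(n); save(c,n+"0")
    for l in ["stamp","stand_rest","lid","lid_bar","hinge","pocket_oblong","pocket_round","pocket_long","stamp_long_centre","stamp_round_centre","jar_centre","pot_centre"]:
        try:
            for b in boxes_of(n,l)[:3]: 
                w=world(c,b["position"]); print(n,l,round(b["p"],2),w.round(),pix(c,w).round())
        except Exception as e: print(n,l,e)
E
```

```text
{'clock': 0.0, 'joints': array([-1.16301068e+00,  2.60693969e-01, -1.39381653e-01,  1.17269886e+00,
        5.39211200e-06,  1.57077606e+00]), 'joint_velocities': array([-0.00151999,  0.00022616,  0.00067272,  0.00062141, -0.00108993,
       -0.00116542]), 'effort': array([ 1.50601485e-03, -4.05681789e+01,  2.53921169e+01,  1.87366165e-02,
       -7.80676805e-05, -8.37834932e-06]), 'tool_pos': array([ 207.94348167, -481.34528105,  244.45489967]), 'orientation': array([-5.45544649e-04,  8.35641897e-01, -5.49273740e-01, -8.25023727e-04]), 'ft_force': array([-0.49087827,  0.25385958,  0.08795046]), 'wrist_torque': array([ 0.00266208,  0.01074643, -0.0212507 ]), 'finger_gap': 1.001317978917238}
scene stamp 0.96 [ 361. -412.   43.] [315. 131.]
scene stamp 0.85 [ 328. -192.   43.] [376. 175.]
scene stamp 0.26 [577. 319. 169.] [448. 352.]
scene stand_rest 0.61 [ 512. -253.   70.] [300. 182.]
scene lid 0.95 [578. 319. 170.] [448. 352.]
scene lid_bar 0.78 [578. 319. 171.] [447. 351.]
scene hinge 0.83 [577. 259.  97.] [420. 347.]
scene pocket_oblong 0.77 [456. 193.  11.] [439. 316.]
scene pock
[... 634 characters left out ...]
0.47 [ 767. -212.   67.] [380. 164.]
top lid 0.67 [562. 307. 154.] [137. 248.]
top lid_bar 0.67 [561. 309. 150.] [137. 249.]
top hinge 0.58 [565. 292. 133.] [148. 248.]
top pocket_oblong 0.85 [453. 213.  10.] [196. 300.]
top pocket_round 0.64 [556. 204.  17.] [201. 256.]
top pocket_long 0.55 [635. 200.  24.] [203. 222.]
top stamp_long_centre 0.84 [648. 183.  34.] [209. 216.]
top stamp_round_centre 0.9 [481. -39.  33.] [304. 288.]
top stamp_round_centre 0.69 [ 769. -212.   66.] [379. 163.]
top stamp_round_centre 0.32 [564. 292. 134.] [147. 248.]
top jar_centre 0.62 [756. -27. 103.] [299. 164.]
top jar_centre 0.43 [453. 213.  10.] [196. 300.]
top pot_centre 0.73 [ 767. -212.   66.] [380. 164.]
```

View pics/scene0.png

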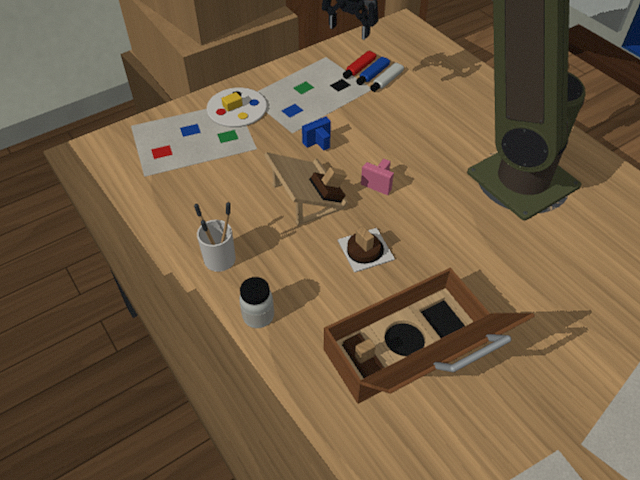

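View pics/top0.png

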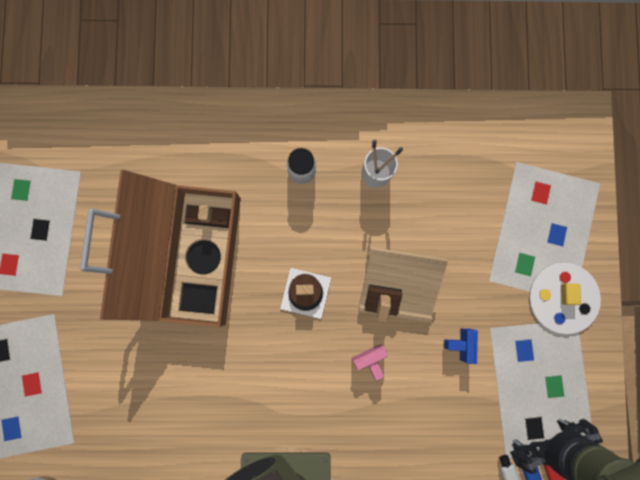

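The stamp to take is the dark oblong one with a wooden grip on the sloping stand, at top (381,301) and scene (325,187). The blue block at top (465,345) and the pink one at (372,357) are look-alikes on the table. The case is at top (200,255), with the oblong pocket at (198,298), round at (203,257) and long at (207,214). The next step moves the wrist camera over the stand to confirm this.

>>> {"op": "apply_moves", "data": {
  "moves": [
    {"delta_pos":[-129,-309,-36],"roll":-150,"jaw":0},
    {"delta_pos":[-129,-309,-36],"roll":-150,"jaw":0},
    {"delta_pos":[-129,-309,-36],"roll":-150,"jaw":0},
    {"delta_pos":[-129,-309,-36],"roll":-150,"jaw":0},
    {"delta_pos":[-129,-309,-36],"roll":-150,"jaw":0},
    {"delta_pos":[-129,-309,-36],"roll":-150,"jaw":0},
    {"delta_pos":[-129,-309,-36],"roll":-150,"jaw":0},
    {"delta_pos":[-129,-309,-36],"roll":-150,"jaw":0},
    {"delta_pos":[-129,-309,-36],"roll":-150,"jaw":0},
    {"delta_pos":[-129,-309,-36],"roll":-150,"jaw":0}
  ]
}}

```text
clock: 2.13
tool_pos: [442.9, -238.8, 281.6]
orientation: [0.0, 0.999, 0.049, 0.001]
ft_force: [-0.1, -0.6, 0.5]
finger_gap: 0.999
```

>>> {"op": "apply_moves", "data": {
  "moves": [
    {"delta_pos":[0,0,0],"roll":-78,"jaw":0},
    {"delta_pos":[0,0,0],"roll":-78,"jaw":0},
    {"delta_pos":[0,0,0],"roll":-78,"jaw":0},
    {"delta_pos":[0,0,0],"roll":-78,"jaw":0},
    {"delta_pos":[0,0,0],"roll":-78,"jaw":0},
    {"delta_pos":[0,0,0],"roll":-78,"jaw":0},
    {"delta_pos":[0,0,0],"roll":-78,"jaw":0},
    {"delta_pos":[0,0,0],"roll":-78,"jaw":0},
    {"delta_pos":[0,0,0],"roll":-78,"jaw":0},
    {"delta_pos":[0,0,0],"roll":-78,"jaw":0}
  ]
}}

```text
clock: 2.97
tool_pos: [440.7, -241.0, 281.3]
orientation: [-0.0, 0.783, 0.622, 0.0]
ft_force: [-0.6, -0.0, -0.2]
finger_gap: 1.0
```

```bash
cat >> h.py <<'E'
from scipy.spatial.transform import Rotation as Rn
def plan(target, ang_deg):
    """tool delta + roll from now to world TCP target with tool x at world angle"""
    s=readout.state(); w,x,y,z=s["orientation"]; M=Rn.from_quat([x,y,z,w]).as_matrix()
    d=M.T@(np.array(target)-s["tool_pos"]); a=np.degrees(np.arctan2(M[1,0],M[0,0]))
    print("tcp",s["tool_pos"].round(1),"ang",a.round(1),"delta",d.round(1),"roll",round((a-ang_deg+180)%360-180,1))
E
python3 - <<'E'
from h import *
c=capture("wrist"); save(c,"w1")
for l in ["stamp","stand_rest"]:
    for b in boxes_of("wrist",l)[:3]:
        w=world(c,b["position"]); print(l,round(b["p"],2),w.round(),pix(c,w).round())
print(np.linalg.inv(c["camera_from_world"]).round(2))
m=silhouettes("wrist","stamp")
for s in m[:3]:
    k=np.argwhere(s["region"]);print(s["p"],k.min(0),k.max(0),len(k))
E
```

```text
stamp 0.76 [ 445. -217.   67.] [345. 203.]
stamp 0.67 [ 317. -199.   63.] [334.  32.]
stamp 0.59 [471. -56.  31.] [523. 183.]
stand_rest 0.57 [ 502. -280.   71.] [287. 282.]
stand_rest 0.26 [ 441. -221.   68.] [339. 200.]
[[ 2.3000e-01  9.2000e-01  3.1000e-01  3.6060e+02]
 [ 9.7000e-01 -2.1000e-01 -7.0000e-02 -2.2357e+02]
 [-0.0000e+00  3.2000e-01 -9.5000e-01  4.1056e+02]
 [ 0.0000e+00  0.0000e+00  0.0000e+00  1.0000e+00]]
0.98 [160 295] [249 387] 6769
0.74 [  0 293] [ 88 393] 4887
0.69 [95 44] [193 158] 6739
```

View pics/w1.png

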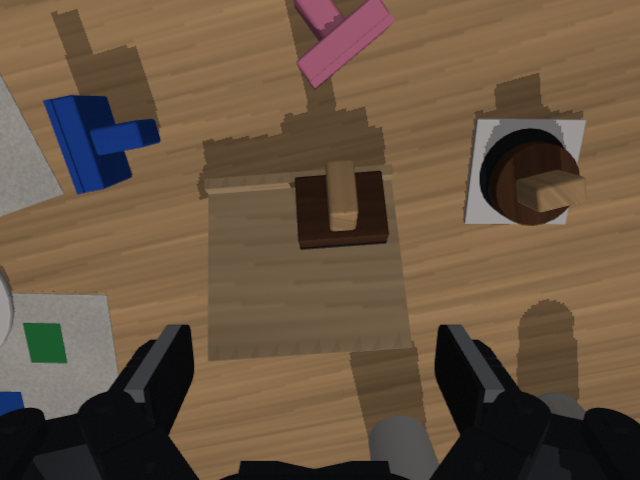

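The wrist view shows the dark oblong stamp with its wooden grip on the board at block corners (296,178), (381,171), (387,233), (302,238). Pink at (345,40) and blue at (100,140) are the look-alikes. I'll fit the pose to the corners and check the overlay in an enlarged crop.

Run:
```python
from h import *
from scipy.optimize import least_squares
c=capture("wrist")
P=np.array([[-30,-38,24],[-30,38,24],[30,-38,24],[30,38,24],[30,-38,0],[30,38,0]],float)
U=np.array([[296,178],[381,171],[302,238],[387,233],[301,248],[389,242]],float)
def R(yaw,t=0.6): return (Rn.from_euler('z',yaw)*Rn.from_euler('y',-t)).as_matrix()
def f(p,full=False):
    r=R(p[3],p[4]); return np.concatenate([pix(c,r@q+p[:3])-u for q,u in zip(P,U)]+[[(p[4]-.6)/.01]])
s=least_squares(f,[450,-215,45,-.13,.6],loss='soft_l1'); p=s.x; r=R(p[3],p[4])
print(p.round(3), s.fun.round(1)); 
g=r@[0,0,44]+p[:3]; print("grip mid",g, "grip top",r@[0,0,64]+p[:3],"ctr",r@[0,0,32]+p[:3])
im=c["frame"][:,:,::-1].copy()
G=[[x,y,z] for z in(24,64) for x in(-23,23) for y in(-11,11)]
for q in list(P)+G:
    cv2.circle(im,tuple(int(v) for v in pix(c,r@np.array(q)+p[:3])),1,(0,255,0) if q[2]!=64 else (0,0,255),-1)
cv2.imwrite("pics/w1c.png",cv2.resize(im[130:280,250:430],None,fx=4,fy=4,interpolation=cv2.INTER_NEAREST))
plan(g+[0,0,-5],np.degrees(p[3])+90)
```

```text
[ 4.65246e+02 -2.22064e+02  2.37070e+01 -1.56000e-01  6.04000e-01] [ 0.9 -0.6 -0.5 -0.4 -1.4  2.5  1.1  0.8  1.6 -0.3 -4.1 -0.5  0.4]
grip mid [ 440.55616068 -218.17911915   59.9189683 ] grip top [ 429.33329031 -216.41326656   76.37888765] ctr [ 447.2898829  -219.23863071   50.04301668]
tcp [ 440.7 -241.   281.3] ang 76.5 delta [ 22.1  -5.4 226.4] roll -4.6
```

View pics/w1c.png

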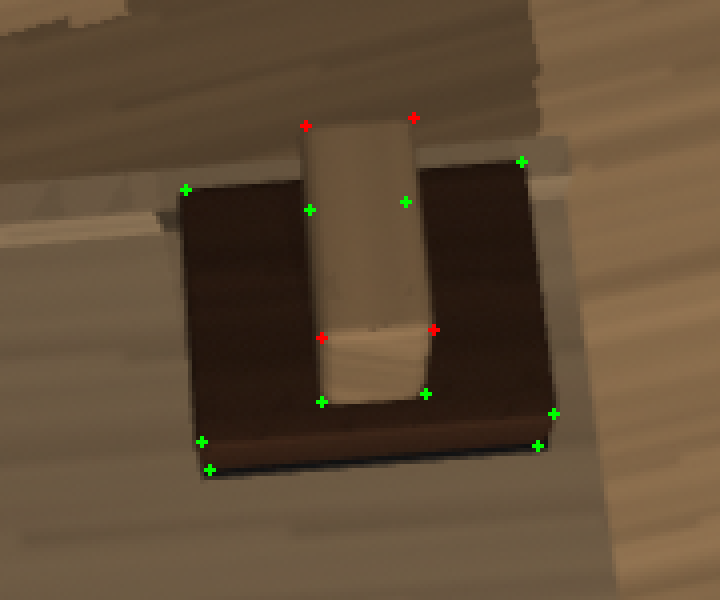

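Run:
```python
from h import *
from scipy.optimize import least_squares
c=capture("wrist")
P=np.array([[-30,-38,24],[-30,38,24],[30,-38,24],[30,38,24],[30,-38,0],[30,38,0],[-23,-11,64],[-23,11,64],[23,-11,64],[23,11,64],[23,-11,24],[23,11,24]],float)
U=np.array([[183,190],[521,162],[198,440],[550,412],[204,478],[545,448],[305,124],[411,120],[318,333],[432,325],[322,403],[424,397]])/4+[250,130]-.4
def R(yaw,t=0.6): return (Rn.from_euler('z',yaw)*Rn.from_euler('y',-t)).as_matrix()
for zp in (1000,2):
    def f(p): return np.concatenate([pix(c,R(p[3],p[4])@q+p[:3])-u for q,u in zip(P,U)]+[[(p[4]-.6)/.02,(p[2]-39)/zp]])
    s=least_squares(f,[450,-215,45,-.13,.6],loss='soft_l1'); p=s.x; r=R(p[3],p[4])
    print(p.round(3), s.fun.round(1)); g=r@[0,0,46]+p[:3]; print("grip",g)
plan(g+[0,0,-5],np.degrees(p[3])+90)
```

```text
[ 4.64390e+02 -2.22859e+02  2.69980e+01 -1.55000e-01  6.24000e-01] [ 0.3 -0.  -0.   0.2  0.2  0.6  0.5  0.9  0.8 -1.  -1.4  0.1 -0.8 -0.2
 -0.1 -1.5  0.2  0.7  0.1  0.4 -0.2 -0.2 -0.2 -0.7  1.2 -0. ]
grip [ 437.82592875 -218.70324037   64.32188299]
[ 4.63454e+02 -2.22849e+02  3.08760e+01 -1.54000e-01  6.25000e-01] [-0.2 -0.2  0.4 -0.2 -0.2  1.1  1.1  1.1  0.5 -0.5 -0.8  0.5 -1.1 -0.8
 -0.  -2.1  0.1  0.7  0.3  0.4 -0.2  0.1 -0.  -0.4  1.3 -4.1]
grip [ 436.84238987 -218.72510989   68.16996737]
tcp [ 440.7 -241.   281.3] ang 76.5 delta [ 20.7  -9.  218.2] roll -4.7
```

>>> {"op": "apply_moves", "data": {
  "moves": [
    {"delta_pos":[20,-13,40],"roll":-4.7,"jaw":110},
    {"delta_pos":[20,-13,80],"roll":-4.7,"jaw":110},
    {"delta_pos":[20,-13,115],"roll":-4.7,"jaw":110},
    {"delta_pos":[20,-13,145],"roll":-4.7,"jaw":110},
    {"delta_pos":[20,-13,165],"roll":-4.7,"jaw":110},
    {"delta_pos":[20,-13,180],"roll":-4.7,"jaw":110},
    {"delta_pos":[20,-13,190],"roll":-4.7,"jaw":110},
    {"delta_pos":[20,-13,199],"roll":-4.7,"jaw":110},
    {"delta_pos":[20,-13,206],"roll":-4.7,"jaw":110},
    {"delta_pos":[20,-13,206],"roll":-4.7,"jaw":110}
  ],
  "force": 40
}}

```text
clock: 4.1
tool_pos: [432.0, -218.2, 74.2]
orientation: [-0.001, 0.759, 0.651, -0.0]
ft_force: [0.4, 0.2, -0.4]
finger_gap: 0.573
```

Run:
```python
from h import *
c=capture("wrist"); save(c,"w2"); print(readout.state()["ft_force"])
```

```text
[ 0.60060273  0.08556168 -0.45565738]
```

View pics/w2.png

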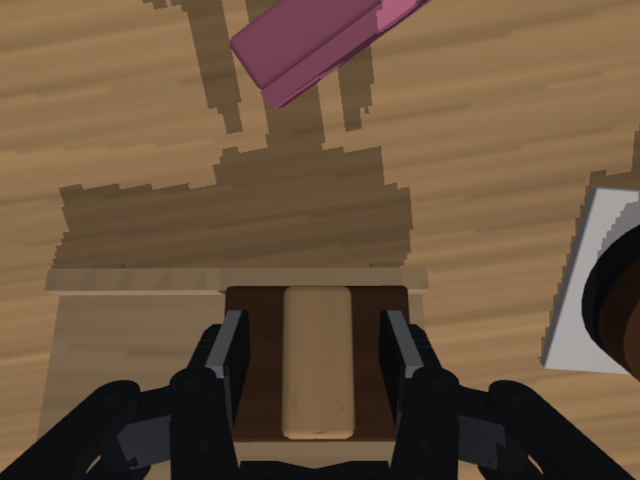

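The stamp grip is centred between the fingers, spanning columns 285-352 with the pads at 240 and 390, and nothing is touching. I'll close and lift.

>>> {"op": "apply_moves", "data": {
  "moves": [
    {"delta_pos":[0,0,0],"roll":0,"jaw":255},
    {"delta_pos":[0,0,0],"roll":0,"jaw":255},
    {"delta_pos":[0,0,0],"roll":0,"jaw":255},
    {"delta_pos":[0,0,0],"roll":0,"jaw":255},
    {"delta_pos":[0,0,0],"roll":0,"jaw":255},
    {"delta_pos":[0,0,-5],"roll":0,"jaw":255},
    {"delta_pos":[0,0,-15],"roll":0,"jaw":255},
    {"delta_pos":[0,0,-40],"roll":0,"jaw":255},
    {"delta_pos":[0,0,-75],"roll":0,"jaw":255},
    {"delta_pos":[0,0,-100],"roll":0,"jaw":255}
  ],
  "force": 40
}}

```text
clock: 4.98
tool_pos: [432.3, -218.4, 177.0]
orientation: [-0.0, 0.759, 0.651, -0.0]
ft_force: [0.7, -1.2, -1.4]
finger_gap: 0.252
```

Run:
```python
from h import *
c=capture("wrist"); save(c,"w3"); print(readout.state()["ft_force"])
plan([340,30,110],90-8.8)
```

```text
[ 1.56131976 -1.7722135   1.15357754]
tcp [ 435.2 -219.9  181.6] ang 81.3 delta [ 232.8 -132.4   70. ] roll 0.1
```

View pics/w3.png

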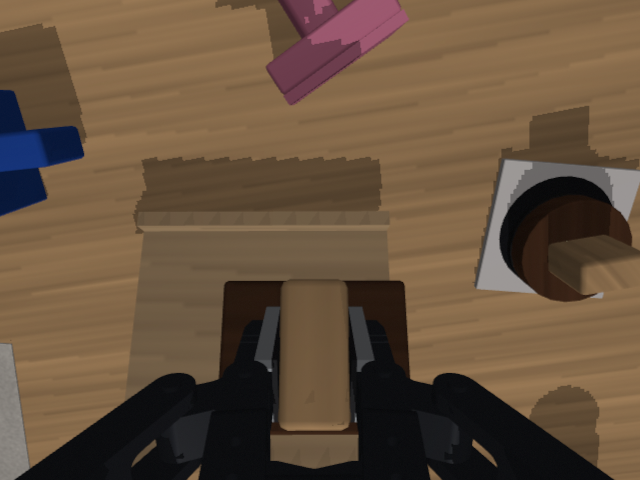

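The stamp is held firmly at (315,355), and its body has lifted off the board. I'll take it to the free table area near (340,30) to level it.

>>> {"op": "apply_moves", "data": {
  "moves": [
    {"delta_pos":[35,-20,0],"roll":0,"jaw":255},
    {"delta_pos":[70,-40,0],"roll":0,"jaw":255},
    {"delta_pos":[105,-60,0],"roll":0,"jaw":255},
    {"delta_pos":[140,-80,0],"roll":0,"jaw":255},
    {"delta_pos":[175,-100,10],"roll":0,"jaw":255},
    {"delta_pos":[205,-117,30],"roll":0,"jaw":255},
    {"delta_pos":[225,-128,55],"roll":0,"jaw":255},
    {"delta_pos":[233,-132,80],"roll":0,"jaw":255},
    {"delta_pos":[233,-132,95],"roll":0,"jaw":255},
    {"delta_pos":[233,-132,105],"roll":0,"jaw":255}
  ]
}}

```text
clock: 5.87
tool_pos: [335.2, 32.3, 68.6]
orientation: [-0.001, 0.758, 0.652, -0.001]
ft_force: [-0.6, 0.9, -1.3]
finger_gap: 0.251
```

>>> {"op": "apply_moves", "data": {
  "moves": [
    {"delta_pos":[0,0,2],"roll":0,"jaw":255},
    {"delta_pos":[0,0,4],"roll":0,"jaw":255},
    {"delta_pos":[0,0,6],"roll":0,"jaw":255},
    {"delta_pos":[0,0,8],"roll":0,"jaw":255},
    {"delta_pos":[0,0,10],"roll":0,"jaw":255}
  ]
}}

```text
clock: 6.28
tool_pos: [338.2, 31.6, 60.7]
orientation: [0.0, 0.759, 0.651, 0.001]
ft_force: [0.4, -0.3, -1.4]
finger_gap: 0.253
```

>>> {"op": "apply_moves", "data": {
  "moves": [
    {"delta_pos":[0,0,2],"roll":0,"jaw":255},
    {"delta_pos":[0,0,3],"roll":0,"jaw":255},
    {"delta_pos":[0,0,4],"roll":0,"jaw":255},
    {"delta_pos":[0,0,4],"roll":0,"jaw":255}
  ]
}}

```text
clock: 6.62
tool_pos: [337.4, 31.7, 56.2]
orientation: [0.0, 0.759, 0.651, -0.0]
ft_force: [-0.3, -0.6, -1.2]
finger_gap: 0.252
```

>>> {"op": "apply_moves", "data": {
  "moves": [
    {"delta_pos":[0,0,1],"roll":0,"jaw":255},
    {"delta_pos":[0,0,2],"roll":0,"jaw":255},
    {"delta_pos":[0,0,3],"roll":0,"jaw":255},
    {"delta_pos":[0,0,3],"roll":0,"jaw":255}
  ]
}}

```text
clock: 6.95
tool_pos: [337.7, 31.8, 53.9]
orientation: [0.0, 0.759, 0.651, 0.0]
ft_force: [-1.6, 0.1, 8.5]
finger_gap: 0.249
```

>>> {"op": "apply_moves", "data": {
  "moves": [
    {"delta_pos":[0,5,0],"roll":0,"jaw":255},
    {"delta_pos":[0,10,0],"roll":0,"jaw":255},
    {"delta_pos":[0,15,1],"roll":0,"jaw":255},
    {"delta_pos":[0,20,2],"roll":0,"jaw":255},
    {"delta_pos":[0,25,3.5],"roll":0,"jaw":255},
    {"delta_pos":[0,29,5],"roll":0,"jaw":255},
    {"delta_pos":[0,32,6.5],"roll":0,"jaw":255},
    {"delta_pos":[0,34,8],"roll":0,"jaw":255},
    {"delta_pos":[0,34,8],"roll":0,"jaw":255}
  ],
  "force": 20
}}

```text
clock: 7.7
tool_pos: [370.4, 26.7, 45.4]
orientation: [-0.001, 0.759, 0.651, -0.001]
ft_force: [-2.5, -0.4, 4.8]
finger_gap: 0.253
```

Run:
```python
from h import *
c=capture("scene"); save(c,"s1")
cw=capture("wrist"); 
a=cv2.resize(c["frame"][150:330,330:530],(600,540),interpolation=cv2.INTER_CUBIC)
b=cv2.resize(cw["frame"],None,fx=.3,fy=.3)
im=np.zeros((540,800,3),np.uint8); im[:,:600]=a; im[:144,600:792]=b
cv2.imwrite("pics/s1c.png",im[:,:,::-1]); print(readout.state()["ft_force"])
```

```text
[-1.39369596  0.21286504  4.87383892]
```

View pics/s1c.png

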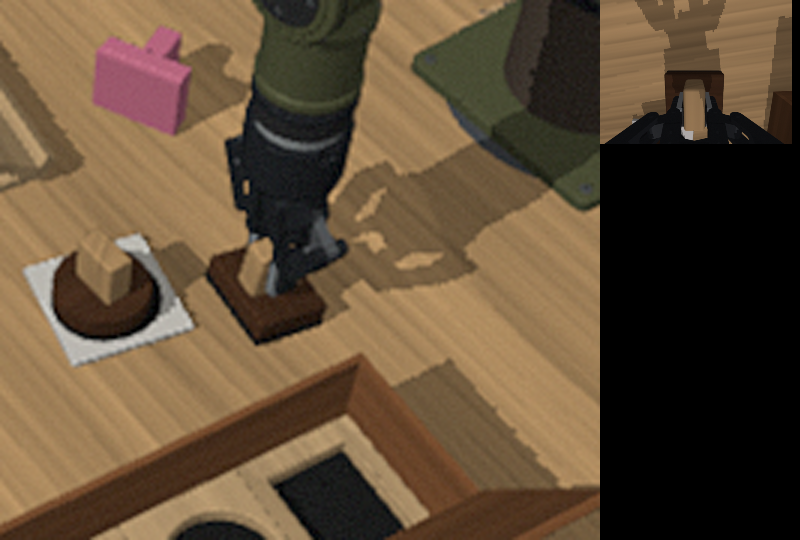

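The crop shows the stamp standing level on the table at about (265,290), between the fingers. I'll release it, rise, and measure the stamp and case with the wrist camera.

>>> {"op": "apply_moves", "data": {
  "moves": [
    {"delta_pos":[0,0,-1],"roll":0,"jaw":110},
    {"delta_pos":[0,0,-1],"roll":0,"jaw":110},
    {"delta_pos":[0,0,-1],"roll":0,"jaw":110},
    {"delta_pos":[0,0,-5],"roll":0,"jaw":110},
    {"delta_pos":[0,-10,-40],"roll":0,"jaw":80},
    {"delta_pos":[0,-10,-80],"roll":0,"jaw":80},
    {"delta_pos":[0,-10,-120],"roll":0,"jaw":80},
    {"delta_pos":[10,-10,-140],"roll":0,"jaw":80},
    {"delta_pos":[10,-10,-140],"roll":0,"jaw":80}
  ]
}}

```text
clock: 8.55
tool_pos: [366.7, 39.1, 190.3]
orientation: [0.003, 0.758, 0.652, 0.005]
ft_force: [0.5, 0.0, -0.2]
finger_gap: 0.689
```

Run:
```python
from h import *
c=capture("wrist"); save(c,"w4"); print(readout.state()["tool_pos"])
for s in silhouettes("wrist","stamp")[:2]:
    k=np.argwhere(s["region"]); print(s["p"],k.min(0),k.max(0))
```

```text
[365.15126617  38.60777597 187.94237046]
0.88 [163   0] [228  52]
0.66 [182 243] [280 349]
```

View pics/w4.png

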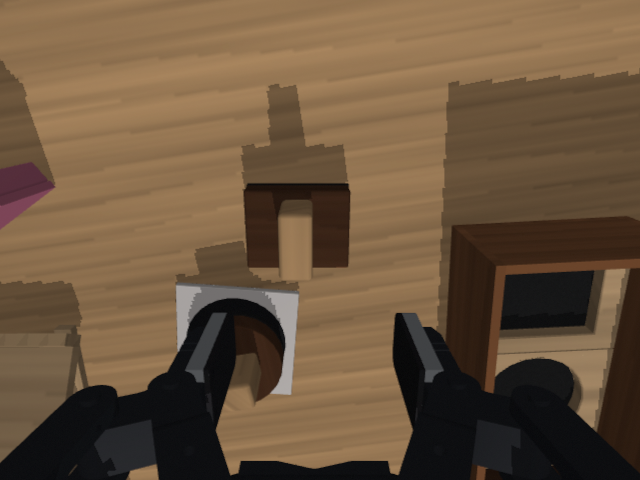

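Run:
```python
from h import *
c=capture("wrist")
C=[ray_z(c,u,24) for u in [(244,189),(349,189),(348,267),(246,267)]]
m=np.mean(C,0); print(np.round(C,1)); print("centre",m.round(1), "len",np.linalg.norm(C[1]-C[0]),np.linalg.norm(C[2]-C[1]), "yang",np.degrees(np.arctan2(*(C[1]+C[2]-C[0]-C[3])[1::-1])))
# grip top
for u in [(280,200),(311,200)]: print(ray_z(c,u,64).round(1))
# case rim inner corner + pocket
print("rim outer corners z85", [ray_z(c,u,85).round(1) for u in [(453,227),(640,217),(497,268)]])
print("pocket near corners z18?",[ray_z(c,u,24).round(1) for u in [(503,273),(592,271),(585,325),(500,331)]])
plan([m[0],m[1],70],81.3)
```

```text
[[333.   -7.6  24. ]
 [344.   64.7  24. ]
 [402.   56.7  24. ]
 [390.6 -18.   24. ]]
centre [367.4  23.9  24. ] len 73.10838441574823 58.48326200500614 yang 81.36783329550474
[335.9  20.4  64. ]
[338.7  39.   64. ]
rim outer corners z85 [array([361.5, 117.1,  85. ]), array([371.4, 221.3,  85. ]), array([390.5, 141.4,  85. ])]
pocket near corners z18? [array([424. , 170.2,  24. ]), array([432.3, 235.5,  24. ]), array([477.8, 232.8,  24. ]), array([473.2, 167.4,  24. ])]
tcp [362.3  38.  185. ] ang 81.3 delta [-13.1   7.2 115. ] roll 0.0
```

```bash
cat >> h.py <<'E'
def dark(c,box,thr=60):
    """minimum-area rectangle of the largest dark blob in box (r0,r1,c0,c1)"""
    r0,r1,c0,c1=box; g=c["frame"][r0:r1,c0:c1].max(2); m=(g<thr).astype(np.uint8)
    m=cv2.morphologyEx(m,cv2.MORPH_OPEN,np.ones((3,3)))
    k=max(cv2.findContours(m,cv2.RETR_EXTERNAL,cv2.CHAIN_APPROX_NONE)[0],key=cv2.contourArea)
    q=cv2.convexHull(k)
    for e in range(1,40):
        a=cv2.approxPolyDP(q,e*.5,True)
        if len(a)<=4: break
    return a[:,0,:]+[c0,r0], cv2.contourArea(k)
E
python3 - <<'E'
from h import *
c=capture("wrist"); save(c,"w5"); print(readout.state()["tool_pos"])
for b in silhouettes("wrist","stamp")[:3]:
    k=np.argwhere(b["region"]); print(b["p"],k.min(0),k.max(0))
for t in (50,70,90):
    print(t,dark(c,(150,290,225,370),t))
plan([380,190,300],81.3)
E
```

```text
[361.65285466  37.84274021 184.34722631]
0.82 [172   0] [238  54]
0.74 [192 246] [292 353]
0.25 [226 450] [479 639]
50 (array([[352, 199],
       [281, 224],
       [248, 201],
       [250, 193]]), 1224.0)
70 (array([[351, 193],
       [350, 276],
       [250, 275],
       [250, 193]]), 6307.0)
90 (array([[351, 193],
       [349, 277],
       [225, 280],
       [250, 192]]), 7078.5)
tcp [361.3  37.8 184. ] ang 81.3 delta [ 153.2   -4.9 -116.1] roll -0.0
```

Run:
```python
from h import *
c=capture("wrist")
C=[ray_z(c,u,24) for u in [(247,199),(352,199),(350.5,277),(249,277)]]
m=np.mean(C,0); print(np.round(C,1)); print("centre",m.round(1), "len",np.linalg.norm(C[1]-C[0]),np.linalg.norm(C[2]-C[1]),np.linalg.norm(C[3]-C[2]), "yang",np.degrees(np.arctan2(*(C[1]+C[2]-C[0]-C[3])[1::-1])))
```

```text
[[336.8  -7.1  24. ]
 [347.8  65.2  24. ]
 [406.   56.9  24. ]
 [394.8 -17.4  24. ]]
centre [371.3  24.4  24. ] len 73.15710874472907 58.84464797911803 75.18818108103667 yang 81.35409703432846
```

>>> {"op": "apply_moves", "data": {
  "moves": [
    {"delta_pos":[35,-1,-30],"roll":0,"jaw":80},
    {"delta_pos":[70,-2,-60],"roll":0,"jaw":80},
    {"delta_pos":[105,-3,-90],"roll":0,"jaw":80},
    {"delta_pos":[135,-4,-110],"roll":0,"jaw":80},
    {"delta_pos":[153,-5,-116],"roll":0,"jaw":80},
    {"delta_pos":[153,-5,-116],"roll":0,"jaw":80},
    {"delta_pos":[153,-5,-116],"roll":0,"jaw":80},
    {"delta_pos":[153,-5,-116],"roll":0,"jaw":80},
    {"delta_pos":[153,-5,-116],"roll":0,"jaw":80}
  ]
}}

```text
clock: 9.6
tool_pos: [379.8, 188.7, 299.8]
orientation: [-0.0, 0.759, 0.651, -0.002]
ft_force: [0.1, 0.1, 0.6]
finger_gap: 0.686
```

Run:
```python
from h import *
for i in range(2): c=capture("wrist")
save(c,"w6"); print(readout.state()["tool_pos"]); np.savez("w6",mtx=c["mtx"],T=c["camera_from_world"])
for l in ["pocket_oblong","hinge","lid_bar"]:
    for b in boxes_of("wrist",l)[:2]:
        w=world(c,b["position"]); print(l,round(b["p"],2),w.round(),pix(c,w).round())
    for s in silhouettes("wrist",l)[:2]:
        k=np.argwhere(s["region"]); print(s["p"],k.min(0),k.max(0))
```

```text
[380.13562215 188.69099168 300.2646317 ]
pocket_oblong 0.87 [468. 206.  13.] [344. 268.]
0.96 [230 284] [306 403]
0.67 [304   0] [397  20]
hinge 0.95 [461. 303. 142.] [483. 305.]
hinge 0.16 [462. 323. 164.] [524. 315.]
0.85 [201 266] [479 639]
lid_bar 0.62 [460. 322. 161.] [521. 312.]
0.69 [301   0] [398  20]
0.57 [224 423] [479 639]
```

View pics/w6.png

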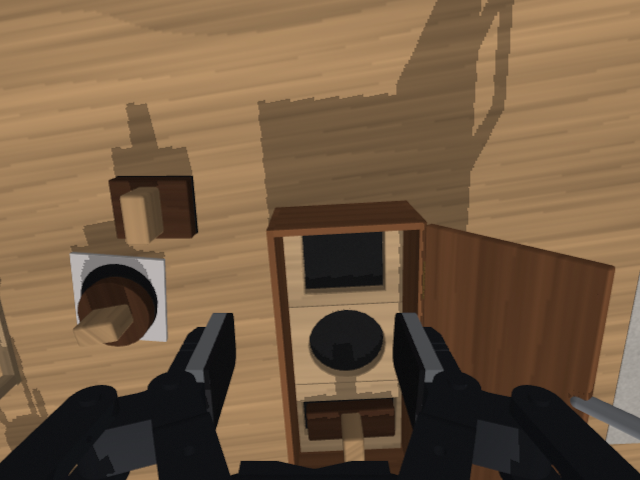

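The wrist view shows the free pocket as a black rectangle from (303,234) to (385,286). The case rim corners are at (268,231) and (425,223), the lid is right of column 428, and the stamp stands at (153,207). I'll compute the pocket from several cues.

Run:
```python
from h import *
z=np.load("w6.npz"); im=cv2.imread("pics/w6.png")[:,:,::-1]; c=dict(frame=im,mtx=z["mtx"],camera_from_world=z["T"])
q,a=dark(c,(225,300,290,398),55); print("black",q.tolist(),a)
print("floor z12",[ray_z(c,u,12).round(1).tolist() for u in q])
for u in (330,345,360): print("col",u,[int(v) for v in im[224:300:2,u].max(1)])
print("row260",[int(v) for v in im[260,292:398:2].max(1)])
r=np.array([ray_z(c,u,85) for u in [(268,231),(425,223)]]); d=r[1]-r[0]; L=np.linalg.norm(d); print("rim",r.round(1),L,np.degrees(np.arctan2(d[1],d[0])))
ex=d/L; ey=np.array([-ex[1],ex[0],0])
print("pocket guess", r.mean(0)-ey*56)   # case +y is -x world
t=capture("top"); q,a=dark(t,(270,330,175,222),55); print("top black",q.tolist(),a,[ray_z(t,u,12).round(1).tolist() for u in q], ray_z(t,q.mean(0),12))
```

```text
black [[381, 232], [382, 284], [306, 288], [303, 236]] 4020.0
floor z12 [[435.2, 248.0, 12.0], [493.5, 243.1, 12.0], [485.8, 161.7, 12.0], [427.3, 167.9, 12.0]]
col 330 [64, 74, 120, 121, 121, 66, 26, 26, 27, 26, 26, 26, 27, 26, 26, 27, 27, 26, 27, 27, 27, 27, 28, 26, 27, 27, 22, 19, 17, 19, 18, 19, 87, 84, 97, 153, 156, 160]
col 345 [64, 89, 121, 120, 114, 27, 26, 26, 26, 26, 25, 27, 27, 27, 27, 27, 26, 27, 28, 27, 27, 26, 27, 28, 28, 27, 18, 19, 19, 18, 20, 30, 87, 85, 117, 155, 158, 163]
col 360 [67, 121, 121, 120, 94, 28, 27, 26, 26, 25, 25, 27, 28, 26, 28, 27, 27, 26, 27, 27, 27, 28, 26, 26, 28, 27, 19, 19, 17, 18, 18, 63, 88, 90, 141, 158, 162, 166]
row260 [171, 171, 172, 173, 174, 140, 65, 27, 27, 26, 25, 25, 26, 27, 26, 27, 28, 26, 26, 27, 27, 27, 27, 26, 27, 27, 27, 26, 26, 27, 26, 27, 27, 27, 27, 28, 27, 28, 27, 27, 26, 27, 27, 27, 27, 53, 83, 168, 177, 177, 176, 176, 176]
rim [[396.  144.8  85. ]
 [409.1 277.1  85. ]] 132.949822607398 84.32635230676095
pocket guess [458.26989407 205.46177887  85.        ]
top black [[183, 285], [215, 287], [212, 312], [181, 309]] 804.0 [[487.5, 244.8, 12.0], [483.2, 169.8, 12.0], [424.9, 175.5, 12.0], [431.6, 247.9, 12.0]] [456.73435009 209.48830477  12.        ]
```

>>> {"op": "apply_moves", "data": {
  "moves": [
    {"delta_pos":[-40,4,10],"roll":0,"jaw":100},
    {"delta_pos":[-80,8,20],"roll":0,"jaw":100},
    {"delta_pos":[-118,12,35],"roll":0,"jaw":100},
    {"delta_pos":[-145,15,65],"roll":0,"jaw":100},
    {"delta_pos":[-160,17,100],"roll":0,"jaw":100},
    {"delta_pos":[-162.5,17,140],"roll":0,"jaw":100},
    {"delta_pos":[-162.5,17,180],"roll":0,"jaw":100},
    {"delta_pos":[-162.5,17,205],"roll":0,"jaw":100},
    {"delta_pos":[-162.5,17,215],"roll":0,"jaw":100},
    {"delta_pos":[-162.5,17,220],"roll":0,"jaw":100}
  ],
  "force": 40
}}

```text
clock: 10.88
tool_pos: [371.2, 26.5, 79.4]
orientation: [-0.001, 0.759, 0.651, -0.002]
ft_force: [-0.2, 0.3, 0.6]
finger_gap: 0.611
```

Run:
```python
from h import *
for i in range(2): c=capture("wrist")
save(c,"w7"); print(readout.state()["tool_pos"])
t=readout.state()["tool_pos"]; yaw=np.radians(81.3-90)
ex=np.array([np.cos(yaw),np.sin(yaw),0]); ey=np.array([-ex[1],ex[0],0])
im=c["frame"][:,:,::-1].copy()
for C,col in (((371.3,24.4,0),(0,255,0)),((374,26,0),(0,0,255))):
    f=lambda x,y,z:tuple(int(round(v)) for v in pix(c,np.array(C)+ex*x+ey*y+[0,0,z]))
    for X,Y,Z in((30,38,24),(23,11,64)):
        cv2.polylines(im,[np.array([f(-X,-Y,Z),f(X,-Y,Z),f(X,Y,Z),f(-X,Y,Z)])],True,col,1)
cv2.imwrite("pics/w7c.png",cv2.resize(im[180:480,140:500],None,fx=2,fy=2))
plan([372,25.5,45],81.3)
```

```text
[372.74946892  26.7862801   80.88079357]
tcp [372.7  26.8  80.9] ang 81.3 delta [-1.4 -0.5 35.9] roll 0.0
```

View pics/w7c.png

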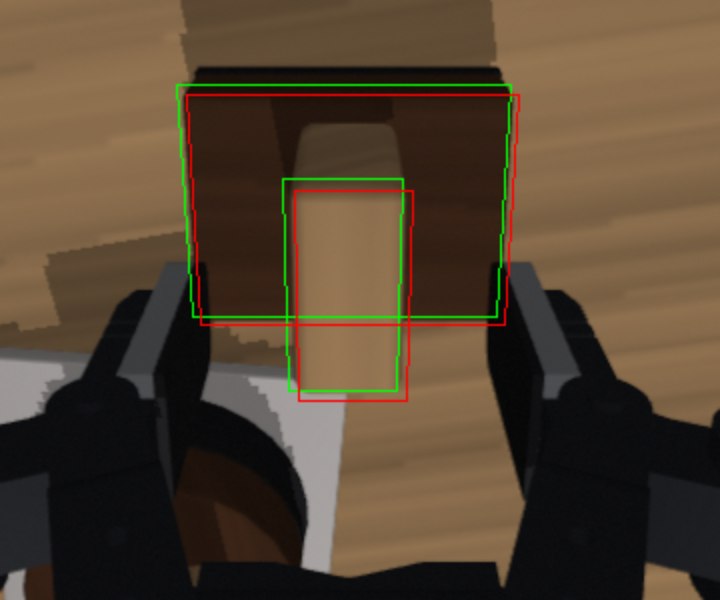

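The overlay matches the stamp on the table, with the block at columns 180-510 of the crop and the grip centred at 346 between pads at 205 and 490. I'll grip low, lift and carry it over the case.

>>> {"op": "apply_moves", "data": {
  "moves": [
    {"delta_pos":[-1,0,15],"roll":0,"jaw":100},
    {"delta_pos":[-1,0,27],"roll":0,"jaw":100},
    {"delta_pos":[-1,0,34],"roll":0,"jaw":100},
    {"delta_pos":[-1,0,35.5],"roll":0,"jaw":100},
    {"delta_pos":[-1,0,35.5],"roll":0,"jaw":255},
    {"delta_pos":[-1,0,35.5],"roll":0,"jaw":255},
    {"delta_pos":[-1,0,35.5],"roll":0,"jaw":255},
    {"delta_pos":[-1,0,35.5],"roll":0,"jaw":255},
    {"delta_pos":[-1,0,35.5],"roll":0,"jaw":255},
    {"delta_pos":[-1,0,35.5],"roll":0,"jaw":255}
  ],
  "force": 60
}}

```text
clock: 11.82
tool_pos: [373.9, 26.0, 46.7]
orientation: [0.001, 0.759, 0.652, 0.001]
ft_force: [-0.5, 0.9, 6.0]
finger_gap: 0.251
```

>>> {"op": "apply_moves", "data": {
  "moves": [
    {"delta_pos":[0,0,-10],"roll":0,"jaw":255},
    {"delta_pos":[0,0,-40],"roll":0,"jaw":255},
    {"delta_pos":[0,0,-80],"roll":0,"jaw":255},
    {"delta_pos":[0,0,-115],"roll":-3.2,"jaw":255},
    {"delta_pos":[0,0,-130],"roll":-3.2,"jaw":255},
    {"delta_pos":[0,0,-130],"roll":-3.2,"jaw":255}
  ]
}}

```text
clock: 12.32
tool_pos: [375.9, 26.0, 179.6]
orientation: [0.003, 0.74, 0.672, 0.003]
ft_force: [0.0, -0.5, -2.5]
finger_gap: 0.245
```

Run:
```python
from h import *
print(readout.state()["ft_force"]); plan([460,206,160],84.5)
```

```text
[ 0.04601145 -0.47104076 -2.46655862]
tcp [375.9  26.  179.6] ang 84.5 delta [187.2  66.3  20.4] roll 0.0
```

>>> {"op": "apply_moves", "data": {
  "moves": [
    {"delta_pos":[35,12,0],"roll":0,"jaw":255},
    {"delta_pos":[70,25,0],"roll":0,"jaw":255},
    {"delta_pos":[105,37,0],"roll":0,"jaw":255},
    {"delta_pos":[140,50,0],"roll":0,"jaw":255},
    {"delta_pos":[165,59,5],"roll":0,"jaw":255},
    {"delta_pos":[180,64,15],"roll":0,"jaw":255},
    {"delta_pos":[186,66,25],"roll":0,"jaw":255},
    {"delta_pos":[187,67,40],"roll":0,"jaw":255},
    {"delta_pos":[187,67,50],"roll":0,"jaw":255},
    {"delta_pos":[187,67,50],"roll":0,"jaw":255}
  ]
}}

```text
clock: 13.15
tool_pos: [454.3, 203.7, 122.2]
orientation: [-0.001, 0.74, 0.672, -0.004]
ft_force: [-0.7, 0.2, -2.7]
finger_gap: 0.246
```

Run:
```python
from h import *
for i in range(3): c=capture("scene")
save(c,"s2"); print(readout.state()["ft_force"]); plan([460,206,80],84.5)
w=capture("wrist"); save(w,"w8")
a=cv2.resize(c["frame"][240:400,340:520],(540,480),interpolation=cv2.INTER_CUBIC)
b=cv2.resize(w["frame"][160:480,180:460],(260,297),interpolation=cv2.INTER_AREA)
im=np.zeros((480,800,3),np.uint8); im[:,:540]=a; im[:297,540:]=b
cv2.imwrite("pics/s2c.png",im[:,:,::-1])
```

```text
[ 0.80386631 -0.15173988 -0.1853565 ]
tcp [456.8 204.7 125.4] ang 84.5 delta [ 1.6  3.1 45.4] roll -0.0
```

>>> {"op": "apply_moves", "data": {
  "moves": [
    {"delta_pos":[1.5,3,10],"roll":0,"jaw":255},
    {"delta_pos":[1.5,3,20],"roll":0,"jaw":255},
    {"delta_pos":[1.5,3,30],"roll":0,"jaw":255},
    {"delta_pos":[1.5,3,38],"roll":0,"jaw":255},
    {"delta_pos":[1.5,3,44],"roll":0,"jaw":255},
    {"delta_pos":[1.5,3,48],"roll":0,"jaw":255},
    {"delta_pos":[1.5,3,51],"roll":0,"jaw":255},
    {"delta_pos":[1.5,3,52],"roll":0,"jaw":255},
    {"delta_pos":[1.5,3,52],"roll":0,"jaw":255}
  ]
}}

```text
clock: 14.1
tool_pos: [460.8, 206.8, 73.8]
orientation: [0.0, 0.74, 0.672, 0.0]
ft_force: [1.1, 0.1, -2.0]
finger_gap: 0.25
```

Run:
```python
from h import *
for i in range(2): c=capture("scene")
w=capture("wrist"); plan([460,206,58],84.5); print(readout.state()["ft_force"])
save(w,"w9"); save(c,"s3")
a=cv2.resize(c["frame"][260:400,350:500],(514,480),interpolation=cv2.INTER_CUBIC)
b=cv2.resize(w["frame"][160:480,180:460],(280,320),interpolation=cv2.INTER_AREA)
im=np.zeros((480,800,3),np.uint8); im[:,:514]=a; im[:320,520:]=b
cv2.imwrite("pics/s3c.png",im[:,:,::-1])
```

```text
tcp [461.  206.9  74.2] ang 84.5 delta [-1.  -0.9 16.2] roll 0.0
[ 0.0135901   0.27508037 -0.385154  ]
```

View pics/s3c.png

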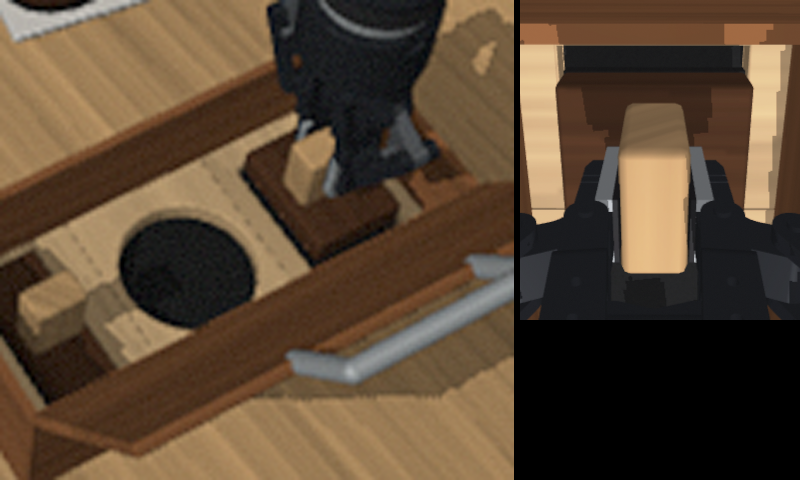

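The wrist inset shows the block centred across the pocket, with equal insert strips on both sides (edges at columns 563 and 745). I'll lower it slowly and watch the force.

>>> {"op": "apply_moves", "data": {
  "moves": [
    {"delta_pos":[0,0,2],"roll":0,"jaw":255},
    {"delta_pos":[0,0,4],"roll":0,"jaw":255},
    {"delta_pos":[0,0,6],"roll":0,"jaw":255},
    {"delta_pos":[0,0,8],"roll":0,"jaw":255},
    {"delta_pos":[0,0,8],"roll":0,"jaw":255}
  ]
}}

```text
clock: 14.67
tool_pos: [460.6, 207.2, 69.6]
orientation: [-0.0, 0.74, 0.672, 0.001]
ft_force: [-10.6, -1.7, 30.7]
finger_gap: 0.252
```

Run:
```python
from h import *
s=readout.state(); print(s["tool_pos"],s["ft_force"],s["wrist_torque"])
w=capture("wrist"); print(readout.state()["ft_force"],readout.state()["wrist_torque"]); save(w,"w10")
for u in (300,320,340):
    print(u,[int(v) for v in w["frame"][160:290:3,u].max(1)])
for r in (200,212,224):
    print(r,[int(v) for v in w["frame"][r,185:460:4].max(1)])
```

```text
[460.56863182 207.16297966  69.58571443] [-10.59290507  -1.73442461  30.66500317] [-0.68200546  1.61592565 -0.10886247]
[-10.33297265  -3.01798684  30.77174628] [-0.67558945  1.54130117 -0.14520346]
300 [87, 91, 88, 90, 92, 93, 85, 86, 90, 93, 113, 113, 112, 112, 112, 112, 113, 27, 28, 28, 27, 28, 28, 20, 25, 50, 49, 49, 47, 53, 55, 60, 60, 61, 61, 113, 123, 120, 117, 117, 116, 114, 115, 117]
320 [87, 93, 89, 90, 93, 92, 85, 86, 88, 94, 113, 113, 113, 112, 112, 112, 112, 28, 28, 27, 29, 28, 28, 23, 27, 50, 50, 48, 47, 55, 55, 60, 61, 62, 61, 122, 117, 118, 116, 114, 115, 116, 121, 118]
340 [87, 93, 88, 90, 92, 92, 85, 86, 88, 94, 113, 113, 112, 112, 112, 112, 112, 29, 29, 28, 28, 29, 29, 25, 25, 50, 50, 47, 47, 55, 54, 54, 58, 63, 61, 72, 117, 115, 113, 113, 118, 120, 114, 117]
200 [160, 161, 161, 160, 112, 112, 112, 112, 112, 112, 112, 112, 112, 112, 112, 112, 111, 112, 112, 112, 112, 112, 112, 112, 112, 112, 112, 112, 112, 113, 112, 112, 112, 112, 112, 112, 112, 112, 113, 112, 112, 112, 113, 113, 112, 112, 112, 112, 113, 112, 112, 126, 160, 161, 161, 161, 160, 161, 160, 161, 160, 161, 160, 112, 111, 110, 111, 110, 111]
212 [226, 226, 226, 226, 226, 226, 226, 196, 118, 61, 28, 28, 28, 28, 29, 27, 28, 27, 29, 29, 28, 29, 27, 28, 27, 27, 27, 28, 27, 28, 27, 28, 28, 27, 28, 28, 28, 28, 28, 29, 29, 27, 28, 28, 28, 27, 28, 29, 29, 27, 29, 27, 27, 34, 31, 124, 106, 220, 226, 226, 226, 226, 227, 227, 226, 227, 160, 158, 77]
224 [230, 230, 230, 230, 230, 231, 230, 220, 120, 134, 32, 28, 27, 28, 29, 28, 28, 27, 28, 28, 27, 28, 28, 28, 28, 27, 27, 28, 28, 28, 27, 27, 28, 27, 29, 28, 28, 28, 28, 28, 29, 28, 29, 28, 28, 27, 28, 29, 27, 27, 29, 27, 35, 38, 38, 113, 105, 230, 232, 232, 232, 232, 231, 231, 231, 166, 166, 107, 76]
```

Run:
```python
from h import *
w=capture("wrist")
for r in (210,229,232,235): print(r,[ray_z(w,(320,r),z).round(1).tolist() for z in (12,24,48,85)])
e=readout.state()["tool_pos"]; print(e, "expected near edge of stamp bottom px", pix(w,e+np.array([-29.9,3,24-e[2]])), "top", pix(w,e+np.array([-29.9,3,48-e[2]])))
for x in (424,426,428): print(x,pix(w,np.array([x,210,24])),pix(w,np.array([x,210,12])))
```

```text
210 [[425.9, 212.1, 12.0], [422.9, 212.2, 24.0], [416.8, 212.5, 48.0], [407.4, 212.8, 85.0]]
229 [[434.9, 211.3, 12.0], [431.3, 211.5, 24.0], [424.0, 211.8, 48.0], [412.9, 212.3, 85.0]]
232 [[436.3, 211.2, 12.0], [432.6, 211.4, 24.0], [425.2, 211.7, 48.0], [413.7, 212.2, 85.0]]
235 [[437.8, 211.1, 12.0], [434.0, 211.2, 24.0], [426.4, 211.6, 48.0], [414.6, 212.1, 85.0]]
[460.56216389 207.15856198  69.62071047] expected near edge of stamp bottom px [316.8040747  227.94530837] top [317.26185918 246.1985941 ]
424 [314.9771111  213.03671518] [314.89487266 206.31881012]
426 [315.41909867 217.55938845] [315.31098766 210.59628288]
428 [315.85797263 222.05020148] [315.72434413 214.84539937]
```

The force and picture agree: the far edge sits on the insert rim, and the black pocket floor shows at rows 211-228 on the near side, about 8 mm against 4 mm wanted. I'll raise slightly, shift about 5 mm towards -x and 1.3 mm towards -y, and lower again.

>>> {"op": "apply_moves", "data": {
  "moves": [
    {"delta_pos":[0,0,-5],"roll":0,"jaw":255},
    {"delta_pos":[0,0,-8],"roll":0,"jaw":255},
    {"delta_pos":[-1.3,-3,-8],"roll":0,"jaw":255},
    {"delta_pos":[-1.3,-5,-8],"roll":0,"jaw":255},
    {"delta_pos":[-1.3,-5,-8],"roll":0,"jaw":255},
    {"delta_pos":[-1.3,-5,-6],"roll":0,"jaw":255},
    {"delta_pos":[-1.3,-5,-4],"roll":0,"jaw":255},
    {"delta_pos":[-1.3,-5,-2],"roll":0,"jaw":255},
    {"delta_pos":[-1.3,-5,0],"roll":0,"jaw":255},
    {"delta_pos":[-1.3,-5,0],"roll":0,"jaw":255}
  ]
}}

```text
clock: 15.6
tool_pos: [455.2, 205.8, 65.1]
orientation: [-0.0, 0.74, 0.672, -0.001]
ft_force: [0.6, -0.7, -0.8]
finger_gap: 0.247
```

>>> {"op": "apply_moves", "data": {
  "moves": [
    {"delta_pos":[0,0,2],"roll":0,"jaw":255},
    {"delta_pos":[0,0,4],"roll":0,"jaw":255},
    {"delta_pos":[0,0,5.5],"roll":0,"jaw":255},
    {"delta_pos":[0,0,5.5],"roll":0,"jaw":255}
  ]
}}

```text
clock: 15.93
tool_pos: [455.3, 205.8, 59.9]
orientation: [-0.0, 0.74, 0.672, -0.0]
ft_force: [0.1, -0.4, -1.9]
finger_gap: 0.249
```

>>> {"op": "apply_moves", "data": {
  "moves": [
    {"delta_pos":[0,0,1],"roll":0,"jaw":255},
    {"delta_pos":[0,0,2],"roll":0,"jaw":255},
    {"delta_pos":[0,0,3],"roll":0,"jaw":255},
    {"delta_pos":[0,0,3],"roll":0,"jaw":255}
  ]
}}

```text
clock: 16.27
tool_pos: [455.9, 206.0, 58.6]
orientation: [0.0, 0.74, 0.672, 0.0]
ft_force: [-1.8, -1.4, 9.2]
finger_gap: 0.251
```

Contact came at the floor height. I'll release and rise.

>>> {"op": "apply_moves", "data": {
  "moves": [
    {"delta_pos":[0,0,-1],"roll":0,"jaw":255},
    {"delta_pos":[0,0,-1],"roll":0,"jaw":130},
    {"delta_pos":[0,0,-1],"roll":0,"jaw":130},
    {"delta_pos":[0,0,-1],"roll":0,"jaw":130},
    {"delta_pos":[0,0,-5],"roll":0,"jaw":130},
    {"delta_pos":[0,0,-30],"roll":0,"jaw":130},
    {"delta_pos":[0,0,-65],"roll":0,"jaw":110},
    {"delta_pos":[0,0,-105],"roll":0,"jaw":100},
    {"delta_pos":[0,-30,-140],"roll":0,"jaw":100},
    {"delta_pos":[0,-60,-180],"roll":0,"jaw":100}
  ]
}}

```text
clock: 17.1
tool_pos: [403.7, 211.1, 229.0]
orientation: [0.0, 0.741, 0.672, 0.001]
ft_force: [-1.0, -0.0, -0.9]
finger_gap: 0.606
```

Run:
```python
from h import *
for i in range(3): w=capture("wrist")
c=capture("scene"); t=capture("top"); print(readout.state()["tool_pos"])
np.savez("w11",mtx=w["mtx"],T=w["camera_from_world"]); save(w,"w11")
a=cv2.resize(w["frame"][150:480,200:640],(800,600),interpolation=cv2.INTER_AREA)
a[:200,:200]=cv2.resize(c["frame"][270:350,390:470],(200,200)); a[400:,:200]=cv2.resize(t["frame"][230:330,90:240],(200,200))[:200]
cv2.imwrite("pics/w11c.png",a[:,:,::-1])
for cam,cc in (("scene",c),("top",t)):
  for l in ("lid_bar","hinge","pocket_oblong","stamp"):
    for b in boxes_of(cam,l)[:3]: x=world(cc,b["position"]); print(cam,l,round(b["p"],2),x.round(),pix(cc,x).round())
```

```text
[403.69067329 211.04645754 227.19377158]
scene lid_bar 0.9 [580. 318. 172.] [446. 351.]
scene hinge 0.85 [574. 259.  94.] [421. 347.]
scene pocket_oblong 0.76 [476. 169.  26.] [425. 309.]
scene stamp 0.96 [465. 214.  33.] [444. 320.]
scene stamp 0.82 [ 362. -413.   46.] [314. 130.]
scene stamp 0.78 [ 325. -191.   44.] [377. 174.]
top lid_bar 0.66 [571. 306. 150.] [138. 244.]
top lid_bar 0.49 [481. -41.  32.] [305. 288.]
top hinge 0.69 [578. 291. 133.] [149. 241.]
top pocket_oblong 0.66 [455. 222.  21.] [192. 299.]
top stamp 0.89 [ 324. -196.   56.] [373. 358.]
top stamp 0.85 [457. 199.  34.] [200. 298.]
top stamp 0.74 [ 356. -405.   53.] [465. 344.]
```

View pics/w11c.png

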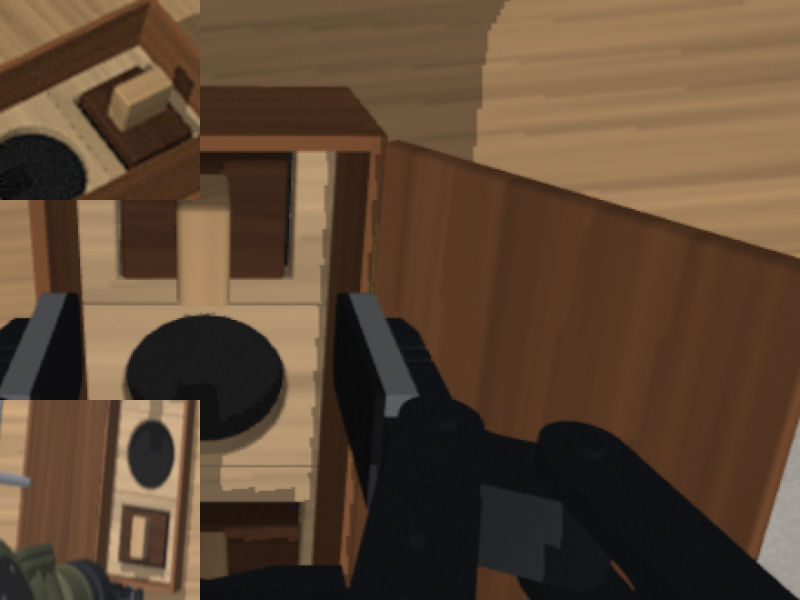

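The stamp sits flush in its pocket, in the wrist view at crop (205,215) and in both insets. That used up the pictures, so I'll locate the bar numerically from the scene and top pictures.

Run:
```python
from h import *
from scipy.optimize import least_squares
H0=np.array([559,264,89.]); a=np.radians(84.4)
def bar(q,H=H0,a=a,t=0):
    ex=np.array([np.cos(a),np.sin(a),0]); ey=np.array([-ex[1],ex[0],0]); return H-186*np.cos(q)*ex+[0,0,186*np.sin(q)]+t*ey
obs={}
for n in ("scene","top"):
    c=capture(n); f=c["frame"].astype(int)
    e=np.array([pix(c,bar(2.2,t=t)) for t in(-55,0,55)]); print(n,"expected",e.round(1).tolist())
    m=((f[:,:,2]>=f[:,:,0]-4)&(f.max(2)>90)&(f.max(2)-f.min(2)<40)).astype(np.uint8)
    x0,y0=(e.min(0)-25).astype(int); x1,y1=(e.max(0)+25).astype(int); x0=max(x0,0)
    sub=m[y0:y1,x0:x1]; k,lab,st,ce=cv2.connectedComponentsWithStats(sub)
    for i in range(1,k):
        if st[i,4]>40: print("  blob",st[i,:4]+[x0,y0,0,0],st[i,4],(ce[i]+[x0,y0]).round(1))
    i=1+np.argmax(st[1:,4]); v,u=np.nonzero(lab==i); 
    for row in range(y0,y1,6): 
        uu=u[v==row-y0]; 
        if len(uu): print("   row",row,uu.min()+x0,uu.max()+x0,len(uu))
print(bar(2.2))
```

```text
scene expected [[452.7, 366.9], [480.5, 352.0], [507.3, 337.6]]
  blob [434 335  77  37] 637 [476.  353.1]
   row 336 487 509 23
   row 342 494 507 14
   row 348 483 496 14
   row 354 471 485 15
   row 360 460 474 15
   row 366 436 463 28
top expected [[92.1, 211.9], [88.1, 240.1], [84.0, 268.6]]
  blob [ 81 209  36  64] 518 [ 92.7 241.2]
   row 210 90 96 7
   row 216 88 116 17
   row 222 87 92 6
   row 228 87 91 5
   row 234 86 90 5
   row 240 85 89 5
   row 246 84 88 5
   row 252 83 87 5
   row 258 82 86 5
   row 264 81 86 6
   row 270 83 111 29
[569.68154207 372.93879325 239.38033111]
```

>>> {"op": "apply_moves", "data": {
  "moves": [
    {"delta_pos":[0,0,-30],"roll":0,"jaw":100},
    {"delta_pos":[5,5,-58],"roll":0,"jaw":100},
    {"delta_pos":[32,27,-58],"roll":0,"jaw":100},
    {"delta_pos":[62,52,-58],"roll":0,"jaw":100},
    {"delta_pos":[92,77,-58],"roll":0,"jaw":100},
    {"delta_pos":[122,102,-58],"roll":0,"jaw":100},
    {"delta_pos":[150,126,-58],"roll":0,"jaw":100},
    {"delta_pos":[170,143,-58],"roll":0,"jaw":100},
    {"delta_pos":[179,150,-58],"roll":0,"jaw":100},
    {"delta_pos":[179,150,-58],"roll":0,"jaw":100}
  ]
}}

```text
clock: 18.68
tool_pos: [571.7, 376.8, 283.0]
orientation: [-0.0, 0.74, 0.673, -0.0]
ft_force: [0.3, 0.4, 0.5]
finger_gap: 0.611
```

Run:
```python
from h import *
for i in range(2): c=capture("wrist")
save(c,"w12"); plan([570,374.5,234],84.4); print(readout.state()["joints"].round(2))
f=c["frame"].astype(int)
for t in (-40,0,40):
    p=np.array([570,374,239.])+t*np.array([-.995,.0976,0]); print(t,pix(c,p))
for r in range(280,480,20):
    row=f[r]; g=(row[:,2]>=row[:,0]-4)&(row.max(1)>90)&(row.max(1)-row.min(1)<40); u=np.nonzero(g)[0]; 
    s=np.split(u,np.nonzero(np.diff(u)>1)[0]+1); print(r,[(int(a[0]),int(a[-1])) for a in s if len(a)>4])
```

```text
tcp [569.8 374.7 284.3] ang 84.5 delta [-0.1  0.3 50.3] roll 0.1
[ 0.58  0.54  0.4   1.44 -0.    0.68]
-40 [313.11296913 367.85359673]
0 [313.30872236 292.05945869]
40 [313.53244699 205.43501537]
280 [(300, 323)]
300 [(301, 323)]
320 [(301, 323)]
340 [(301, 323)]
360 [(301, 322)]
380 [(301, 322)]
400 [(299, 321)]
420 []
440 []
460 []
```

The bar shows at columns 301-323, within 1 px of where I expected it. I'll descend and grip.

>>> {"op": "apply_moves", "data": {
  "moves": [
    {"delta_pos":[0,0,15],"roll":0,"jaw":100},
    {"delta_pos":[0,0,30],"roll":0,"jaw":100},
    {"delta_pos":[0,0,42],"roll":0,"jaw":100},
    {"delta_pos":[0,0,50],"roll":0,"jaw":100},
    {"delta_pos":[0,0,50],"roll":0,"jaw":255},
    {"delta_pos":[0,0,50],"roll":0,"jaw":255},
    {"delta_pos":[0,0,50],"roll":0,"jaw":255},
    {"delta_pos":[0,0,50],"roll":0,"jaw":255},
    {"delta_pos":[0,0,50],"roll":0,"jaw":255},
    {"delta_pos":[0,0,50],"roll":0,"jaw":255}
  ],
  "force": 30
}}

```text
clock: 19.62
tool_pos: [570.2, 374.9, 236.2]
orientation: [0.0, 0.74, 0.672, 0.001]
ft_force: [-0.9, -1.4, 2.7]
finger_gap: 0.129
```

Run:
```python
from h import *
s=readout.state(); print(s["tool_pos"],s["ft_force"],s["finger_gap"])
q0=2.2
for q in np.arange(2.1,-0.01,-.1):
    print(round(q,2), "dx",round(186*(np.cos(q0)-np.cos(q)),1)*-1 if 0 else round(-186*(np.cos(q)-np.cos(q0)),1),"dz(down)",round(186*(np.sin(q0)-np.sin(q)),1))
```

```text
[570.21555192 374.85068209 236.24034644] [-0.89622121 -1.38143939  2.73845414] 0.12929487004683113
2.1 dx -15.6 dz(down) -10.2
2.0 dx -32.1 dz(down) -18.7
1.9 dx -49.3 dz(down) -25.6
1.8 dx -67.2 dz(down) -30.8
1.7 dx -85.5 dz(down) -34.1
1.6 dx -104.0 dz(down) -35.5
1.5 dx -122.6 dz(down) -35.2
1.4 dx -141.1 dz(down) -32.9
1.3 dx -159.2 dz(down) -28.8
1.2 dx -176.9 dz(down) -23.0
1.1 dx -193.8 dz(down) -15.4
1.0 dx -210.0 dz(down) -6.1
0.9 dx -225.1 dz(down) 4.7
0.8 dx -239.0 dz(down) 17.0
0.7 dx -251.7 dz(down) 30.6
0.6 dx -263.0 dz(down) 45.4
0.5 dx -272.7 dz(down) 61.2
0.4 dx -280.8 dz(down) 77.9
0.3 dx -287.2 dz(down) 95.4
0.2 dx -291.8 dz(down) 113.4
0.1 dx -294.5 dz(down) 131.8
-0.0 dx -295.5 dz(down) 150.4
```

>>> {"op": "apply_moves", "data": {
  "moves": [
    {"delta_pos":[-7.7,0,-5.3],"roll":0,"jaw":255},
    {"delta_pos":[-15.6,0,-10.2],"roll":0,"jaw":255},
    {"delta_pos":[-32.1,0,-18.7],"roll":0,"jaw":255},
    {"delta_pos":[-49.3,0,-25.6],"roll":0,"jaw":255},
    {"delta_pos":[-67.2,0,-30.8],"roll":0,"jaw":255},
    {"delta_pos":[-85.5,0,-34.1],"roll":0,"jaw":255},
    {"delta_pos":[-104,0,-35.5],"roll":0,"jaw":255},
    {"delta_pos":[-122.6,0,-35.2],"roll":0,"jaw":255},
    {"delta_pos":[-131.8,0,-34.3],"roll":0,"jaw":255},
    {"delta_pos":[-141.1,0,-32.9],"roll":0,"jaw":255}
  ],
  "force": 40
}}

```text
clock: 20.45
tool_pos: [556.4, 232.4, 269.4]
orientation: [0.0, 0.741, 0.672, 0.001]
ft_force: [0.0, 0.4, -3.7]
finger_gap: 0.122
```

Run:
```python
from h import *
c=capture("scene"); s=readout.state(); print(s["tool_pos"],s["ft_force"],s["finger_gap"])
ex=np.array([.0976,.995,0]); H=np.array([559,264,89.])
for k in range(2):
    s=readout.state(); d=s["tool_pos"]+[0,0,2.5]-H; print("radius",np.hypot(d@ex,d[2]),"q",np.arctan2(d[2],-(d@ex))); capture("top")
```

```text
[556.22420319 230.76698873 268.89330613] [-0.73691768 -3.15247926  7.10327338] 0.1236063497466665
radius 185.41500648068873 q 1.3900123932404482
radius 185.39573467184843 q 1.3945705514091644
```

>>> {"op": "apply_moves", "data": {
  "moves": [
    {"delta_pos":[-9.1,0,1.8],"roll":0,"jaw":255},
    {"delta_pos":[-18.1,0,4.1],"roll":0,"jaw":255},
    {"delta_pos":[-35.8,0,9.9],"roll":0,"jaw":255},
    {"delta_pos":[-52.7,0,17.5],"roll":0,"jaw":255},
    {"delta_pos":[-68.9,0,26.8],"roll":0,"jaw":255},
    {"delta_pos":[-84,0,37.6],"roll":0,"jaw":255},
    {"delta_pos":[-97.9,0,49.9],"roll":0,"jaw":255},
    {"delta_pos":[-104.5,0,56.5],"roll":0,"jaw":255},
    {"delta_pos":[-110.6,0,63.5],"roll":0,"jaw":255},
    {"delta_pos":[-110.6,0,63.5],"roll":0,"jaw":255}
  ],
  "force": 40
}}

```text
clock: 21.43
tool_pos: [545.6, 122.3, 203.1]
orientation: [0.001, 0.741, 0.672, -0.002]
ft_force: [2.3, -1.9, -0.6]
finger_gap: 0.119
```

```bash
cat > q.py <<'E'
from h import *
ex=np.array([.0976,.995,0]); H=np.array([559,264,89.])
s=readout.state(); d=s["tool_pos"]+[0,0,3]-H; print(s["tool_pos"].round(1),s["ft_force"].round(1),"gap",round(s["finger_gap"],3),"radius",np.hypot(d@ex,d[2]).round(1),"q",np.arctan2(d[2],-(d@ex)).round(3))
E
python3 q.py
```

```text
[545.6 122.3 203.1] [ 2.3 -1.9 -0.6] gap 0.119 radius 184.2 q 0.688
```

>>> {"op": "apply_moves", "data": {
  "moves": [
    {"delta_pos":[-5.8,0,7.3],"roll":0,"jaw":255},
    {"delta_pos":[-11.3,0,14.8],"roll":0,"jaw":255},
    {"delta_pos":[-18.2,0,25.8],"roll":0,"jaw":255},
    {"delta_pos":[-24.4,0,37.3],"roll":0,"jaw":255},
    {"delta_pos":[-29.8,0,49.1],"roll":0,"jaw":255},
    {"delta_pos":[-34.3,0,61.3],"roll":0,"jaw":255},
    {"delta_pos":[-37.5,0,72],"roll":0,"jaw":255},
    {"delta_pos":[-39.7,0,81],"roll":0,"jaw":255},
    {"delta_pos":[-40.7,0,86.5],"roll":0,"jaw":255},
    {"delta_pos":[-40.7,0,86.5],"roll":0,"jaw":255}
  ]
}}

```text
clock: 22.27
tool_pos: [541.7, 83.4, 116.8]
orientation: [-0.0, 0.74, 0.672, -0.001]
ft_force: [1.9, -3.2, -0.0]
finger_gap: 0.119
```

```bash
python3 q.py
```

```text
[541.7  83.4 116.8] [ 1.9 -3.2 -0. ] gap 0.119 radius 184.0 q 0.168
```

>>> {"op": "apply_moves", "data": {
  "moves": [
    {"delta_pos":[-0.6,0,4],"roll":0,"jaw":255},
    {"delta_pos":[-1.2,0,8],"roll":0,"jaw":255},
    {"delta_pos":[-1.7,0,12],"roll":0,"jaw":255},
    {"delta_pos":[-2.1,0,16],"roll":0,"jaw":255},
    {"delta_pos":[-2.5,0,20],"roll":0,"jaw":255},
    {"delta_pos":[-2.7,0,23],"roll":0,"jaw":255},
    {"delta_pos":[-2.9,0,26],"roll":0,"jaw":255},
    {"delta_pos":[-3,0,28],"roll":0,"jaw":255},
    {"delta_pos":[-3,0,29.5],"roll":0,"jaw":255},
    {"delta_pos":[-3,0,29.5],"roll":0,"jaw":255}
  ]
}}

```text
clock: 23.1
tool_pos: [541.4, 80.3, 87.9]
orientation: [0.0, 0.74, 0.672, -0.001]
ft_force: [-0.4, -5.2, -0.2]
finger_gap: 0.121
```

```bash
python3 q.py
```

```text
[541.4  80.3  87.9] [-0.4 -5.2 -0.2] gap 0.121 radius 184.5 q 0.011
```

>>> {"op": "apply_moves", "data": {
  "moves": [
    {"delta_pos":[0,0,1],"roll":0,"jaw":255},
    {"delta_pos":[0,0,2],"roll":0,"jaw":255},
    {"delta_pos":[0,0,3],"roll":0,"jaw":255},
    {"delta_pos":[0,0,3],"roll":0,"jaw":255}
  ]
}}

```text
clock: 23.43
tool_pos: [541.4, 80.2, 85.1]
orientation: [0.0, 0.74, 0.672, -0.001]
ft_force: [0.7, -5.3, -1.1]
finger_gap: 0.124
```

```bash
python3 q.py
```

```text
[541.4  80.2  85.1] [ 0.7 -5.3 -1.1] gap 0.124 radius 184.6 q -0.005
```

Not yet on the stop, so I'll keep pressing gently until the vertical force rises.

>>> {"op": "apply_moves", "data": {
  "moves": [
    {"delta_pos":[0,0,1],"roll":0,"jaw":255},
    {"delta_pos":[0,0,2],"roll":0,"jaw":255},
    {"delta_pos":[0,0,2],"roll":0,"jaw":255},
    {"delta_pos":[0,0,2],"roll":0,"jaw":255}
  ]
}}

```text
clock: 23.77
tool_pos: [541.4, 80.1, 83.0]
orientation: [0.0, 0.74, 0.672, -0.001]
ft_force: [0.5, -5.3, -1.1]
finger_gap: 0.124
```

>>> {"op": "apply_moves", "data": {
  "moves": [
    {"delta_pos":[0,0,1],"roll":0,"jaw":255},
    {"delta_pos":[0,0,2],"roll":0,"jaw":255},
    {"delta_pos":[0,0,3],"roll":0,"jaw":255},
    {"delta_pos":[0,0,3],"roll":0,"jaw":255}
  ]
}}

```text
clock: 24.1
tool_pos: [541.5, 80.1, 80.3]
orientation: [0.0, 0.74, 0.672, -0.001]
ft_force: [-1.3, -5.7, 0.0]
finger_gap: 0.122
```

Run:
```python
from h import *
c=capture("scene"); save(c,"s5"); print(readout.state()["ft_force"].round(1),readout.state()["tool_pos"].round(1))
ex=np.array([.0976,.995,0]); ey=np.array([-.995,.0976,0]); H=np.array([559,264,89.])
f=c["frame"].astype(int)
for q in (0,.03,.06): print(q,[pix(c,H-186*np.cos(q)*ex+[0,0,186*np.sin(q)]+t*ey).round(1).tolist() for t in (-45,0,45)])
m=((f[:,:,2]>=f[:,:,0]-4)&(f.max(2)>90)&(f.max(2)-f.min(2)<40))
for u in range(345,420,8):
    v=np.nonzero(m[250:330,u])[0]+250; print(u,(v.min(),v.max(),len(v)) if len(v) else None)
```

```text
[-0.3 -6.3 -0. ] [541.4  80.1  80.3]
0 [[357.4, 285.2], [376.1, 276.5], [394.5, 268.1]]
0.03 [[357.5, 283.6], [376.3, 275.0], [394.8, 266.5]]
0.06 [[357.7, 282.1], [376.6, 273.4], [395.1, 264.9]]
345 None
353 (np.int64(286), np.int64(292), 7)
361 (np.int64(269), np.int64(304), 15)
369 (np.int64(272), np.int64(308), 14)
377 None
385 None
393 (np.int64(267), np.int64(269), 3)
401 (np.int64(267), np.int64(273), 6)
409 (np.int64(277), np.int64(280), 4)
417 None
```

>>> {"op": "apply_moves", "data": {
  "moves": [
    {"delta_pos":[0,0,1],"roll":0,"jaw":255},
    {"delta_pos":[0,0,2],"roll":0,"jaw":255},
    {"delta_pos":[0,0,3],"roll":0,"jaw":255},
    {"delta_pos":[0,0,3],"roll":0,"jaw":255}
  ]
}}

```text
clock: 24.48
tool_pos: [541.5, 80.2, 78.2]
orientation: [0.0, 0.74, 0.672, -0.0]
ft_force: [-2.6, -5.1, 7.0]
finger_gap: 0.123
```

Run:
```python
from h import *
print(readout.state()["ft_force"].round(1),readout.state()["wrist_torque"].round(2),readout.state()["tool_pos"].round(1))
def bar(f):
    return ((f[:,:,2]>=f[:,:,0]-4)&(f.max(2)>90)&(f.max(2)-f.min(2)<40))
c=capture("scene"); m0=bar(cv2.imread("pics/s5.png")[:,:,::-1].astype(int)); m1=bar(c["frame"].astype(int))
for n,m in(("before",m0),("now",m1)):
    print(n,[(u,(np.nonzero(m[255:300,u])[0]+255).tolist()) for u in (351,355,391,395,399,403)])
```

```text
[-2.6 -5.1  7. ] [-0.9   0.46 -0.04] [541.5  80.2  78.2]
before [(351, [265, 287, 288, 289]), (355, [271, 285, 286, 287, 288, 289, 290, 291, 292, 293, 294, 295]), (391, []), (395, [267, 268, 269]), (399, [266, 267]), (403, [270, 272, 273, 274, 275])]
now [(351, [265, 287, 288, 289, 290]), (355, [271, 285, 286, 287, 288, 289, 290, 291, 292, 293, 294, 295, 296]), (391, []), (395, [267, 268, 269, 270]), (399, [266, 267]), (403, [270, 271, 272, 273, 274, 275, 276])]
```

Force now rises (+7 N), so the lid is on its stop. I'll release with a modest opening and rise straight up.

>>> {"op": "apply_moves", "data": {
  "moves": [
    {"delta_pos":[0,0,0],"roll":0,"jaw":165},
    {"delta_pos":[0,0,0],"roll":0,"jaw":165},
    {"delta_pos":[0,0,0],"roll":0,"jaw":165},
    {"delta_pos":[0,0,0],"roll":0,"jaw":165},
    {"delta_pos":[0,0,-5],"roll":0,"jaw":165},
    {"delta_pos":[0,0,-15],"roll":0,"jaw":165},
    {"delta_pos":[0,0,-35],"roll":0,"jaw":165},
    {"delta_pos":[0,0,-65],"roll":0,"jaw":165},
    {"delta_pos":[0,0,-100],"roll":0,"jaw":165},
    {"delta_pos":[0,0,-140],"roll":0,"jaw":165}
  ]
}}

```text
clock: 25.37
tool_pos: [540.5, 80.7, 218.7]
orientation: [-0.001, 0.74, 0.672, -0.001]
ft_force: [0.4, 0.3, -0.4]
finger_gap: 0.356
```

>>> {"op": "apply_moves", "data": {
  "moves": [
    {"delta_pos":[-30,-20,-20],"roll":0,"jaw":165},
    {"delta_pos":[-60,-50,-30],"roll":0,"jaw":165},
    {"delta_pos":[-80,-80,-30],"roll":0,"jaw":165},
    {"delta_pos":[-80,-90,-30],"roll":0,"jaw":165},
    {"delta_pos":[-80,-90,-30],"roll":0,"jaw":165}
  ]
}}

```text
clock: 25.78
tool_pos: [441.6, 9.2, 248.8]
orientation: [-0.0, 0.741, 0.672, 0.0]
ft_force: [1.2, -0.2, -1.0]
finger_gap: 0.348
```

Run:
```python
from h import *
from scipy.optimize import least_squares
for i in range(2): c=capture("scene")
s=readout.state(); print(s["clock"],s["tool_pos"].round(1),s["ft_force"].round(1),s["joint_velocities"].round(3))
t=capture("top"); save(c,"s6"); save(t,"t6")
ex=np.array([.0976,.995,0]); ey=np.array([-.995,.0976,0]); H=np.array([559,264,89.])
for n,k in(("scene",c),("top",t)):
    f=k["frame"].astype(int); m=((f[:,:,2]>=f[:,:,0]-4)&(f.max(2)>90)&(f.max(2)-f.min(2)<40)).astype(np.uint8)
    for q in (0,.03,.1):
        e=np.array([pix(k,H-186*np.cos(q)*ex+[0,0,186*np.sin(q)]+tt*ey) for tt in(-45,0,45)]); print(n,q,e.round(1).tolist())
    for tt in (-45,-30,-15,0,15,30,45):
        p=pix(k,H-186*ex+tt*ey); u=int(round(p[0])); 
        if n=="scene": v=np.nonzero(m[int(p[1])-12:int(p[1])+13,u])[0]+int(p[1])-12; print(u,round(p[1],1),v.mean() if len(v) else None,len(v))
    for l in("stamp_round_centre","jar_centre","pot_centre","stamp_long_centre","lid"):
        print(n,l,[(round(b["p"],2),world(k,b["position"]).round().tolist()) for b in boxes_of(n,l)[:1]])
```

```text
25.8833 [445.1  10.  248.4] [ 0.9 -0.5  0.5] [ 0.013  0.031  0.024 -0.011 -0.002 -0.001]
scene 0 [[357.4, 285.2], [376.1, 276.5], [394.5, 268.1]]
scene 0.03 [[357.5, 283.6], [376.3, 275.0], [394.8, 266.5]]
scene 0.1 [[358.0, 280.2], [377.0, 271.5], [395.6, 263.0]]
357 285.2 290.61538461538464 13
364 282.3 283.0 5
370 279.4 280.0 5
376 276.5 274.8333333333333 6
382 273.7 274.0 5
388 270.9 269.85714285714283 7
394 268.1 269.0 5
scene stamp_round_centre [(0.92, [490.0, -28.0, 30.0])]
scene jar_centre [(0.63, [772.0, -12.0, 78.0])]
scene pot_centre [(0.66, [764.0, -193.0, 71.0])]
scene stamp_long_centre [(0.3, [771.0, -14.0, 75.0])]
scene lid []
top 0 [[252.6, 240.5], [250.3, 260.6], [248.0, 280.9]]
top 0.03 [[252.3, 240.3], [250.0, 260.5], [247.7, 280.8]]
top 0.1 [[251.3, 239.6], [248.9, 260.1], [246.6, 280.7]]
top stamp_round_centre [(0.79, [481.0, -45.0, 30.0])]
top jar_centre [(0.75, [755.0, -28.0, 104.0])]
top pot_centre [(0.92, [767.0, -211.0, 67.0])]
top stamp_long_centre []
top lid [(0.73, [572.0, 202.0, 90.0])]
```

The bar lies on the q = 0 projection to within 0.5 px, and the lid surface is at z = 90. The bystanders are where they started and nothing is touched, so I'm handing in.

```bash
python3 -c "
from workcell import arm,readout
print(arm.hand_in(), readout.state()['clock'])"
```

```text
the job is handed in; nothing more can be done
the job is handed in; nothing more can be done
```

The oblong stamp is in its own pocket, printing face down, and the lid is shut. I handed the job in at about 26 s; it gave no verdict.

- **Stamp:** I took it off the stand, levelled it on the free table and gripped it again. On the first lowering its far edge caught on the insert rim with about 31 N, so I raised it and shifted it 5 mm. It then went down to the pocket floor, touching at the height I expected, and I released it there. Pictures taken right after showed it flush, with the lid still open.
- **Lid:** I held it by the bar and eased it down its arc at 1.2 rad/s or slower, as commanded, until the upward force rose to 7 N at the stop. I then let go.
- **Last checks:** After release the bar was within about 0.5 pixels of the shut position at most columns; one reading, at the bar's end rod, was off. The detected lid surface was at 90 mm. The round stamp, jar and brush pot were within about 6 mm of their starting readings, and the arm was clear with near-zero force.
- **Not confirmed or disagreed:** The long stamp and the oblong stamp could not be seen under the closed lid. At the stop the tool was about 8 mm lower than my geometry predicted, probably because the bar slipped a little in the grip. The wrist camera also read lengths about 2% short.

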